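# Take a scanner reading on a jade carving

## Robot

A 6-joint arm with a two-finger parallel gripper is mounted at the origin on the work surface. World frame = base frame: x ahead of the robot, y to its left, z up, the work surface at z = 0. Lengths are in m, angles in rad, forces in N, time in s.
With the tool pointing down it reaches from about 0.225 to 0.875 m from the base axis. Payload 3.4 kg.
Tool frame: the origin (TCP) lies at the very end of the fingers, on their centre line; the grasp point (between the pads) lies manip.grip_point_offset behind it (manip.grip_point_offset is the distance from the TCP to the grasp point, in m); z points along the fingers, y is the line along which they close (so a half turn about z gives the same grasp; the last joint's range is limited). The gripper opens to 85 mm and grips with 20 to 120 N. Pads are 22 mm wide; open, the fingers measure 114 mm over their backs; the gripper's body (76 mm by 85 mm) begins 54 mm behind the grasp point. The pads swing forward as they close: fully open they stand 13 mm farther back than shut.
Start: joints at [1.028, 0.276, 1.505, -0, 1.361, -0.121], TCP at [0.235, 0.525, 0.231] pointing down, gripper open.
Joint ranges: [-2.89, 2.89], [-0.75, 2.08], [0.22, 2.7], [-1.18, 4.32], [0.11, 2.71], [-2.7, 2.7]. Speed limits (rad/s): [2.57, 2.57, 3.14, 3.14, 3.14, 3.14].

## Interface

Orientations are given as a unit quaternion [w, x, y, z].
In Python, from rig import manip gives the robot as it stands.
- The arm moves only by the shell command python3 -m pendant 'ROWS' [FORCE]. ROWS is JSON, a list of rows, each an object of numbers: "jaw": the opening, from -1 (shut) to 1 (fully open); "tx", "ty", "tz": the shift along the world's x, y, z in cm; "ax", "ay", "az": the turn, a rotation vector about the world's x, y, z in degrees. In form: [{"jaw": .., "tx": .., "ty": .., "tz": .., "ax": .., "ay": .., "az": ..}, ...]. A call has 1 to 10 rows; each row is the pose to reach, as a shift and turn from the pose commanded when the call began; what a row does not reach only later rows make up. A row lasts 1/8 s, in which the tool goes at most 62.5 mm and 10.7 degrees, less where a joint would pass 70% of its speed; a pose out of reach is approached as far as the arm can. A call with a gripper value outside its range is refused whole. The fingers move at their own pace and stop on an object; FORCE is the grip in N (left out, the last holds). Time passes only in rows, so rows that repeat a pose let the fingers close. It gives the time, the measured TCP pose, the force, the opening and the grip force at its end, in the units of the state.
- manip.get_state(): the state, without advancing time (a new reading comes with each control period).
- manip.get_image(name): name is "scene" or "side" or "wrist"; returns a dict with "pixels" (400x640x3 uint8, blue, green, red), "depth" (400x640 float32, m along the optical axis (not along the pixel's ray), 0 where there is no reading), "fx", "fy", "cx", "cy" (pixels), "pose" (4x4, takes a point from camera to world coordinates). Camera axes: x right, y down, z forward; pixel columns grow to the right and rows downward; lengths in m; the calibration is good to about 2 mm. The wrist camera is an equidistant fisheye: a pixel r from the principal point sees the ray r / f radians off the axis. A picture is of the moment at which its call begins.
- manip.sign_off(): hands the job in; it is judged then, once.
The state is a dict: "clock": time; "qpos": joint angles; "qd": joint speeds; "effort": joint torques, N m; "position": TCP position; "ee_rot": TCP orientation; "contact_force": force on the tool from outside, world axes, zero at the start; "moment": the same for the moment, N m; "width": finger opening in m; "gripper_force": force on a finger pad.
Only numpy, scipy, OpenCV 4.12 (cv2) and the standard library are available. Lean on these libraries where they do the work, as an engineer would, in place of code of your own. Each camera call takes 0.05 s, during which the arm holds its last target. There are 200 camera calls.

## Task

Slide the scanner dock's orange transport lock fully open to its stop, lift the hand scanner out, and set its nose squarely on the dark green polished window of the jade carving, pressing gently until the sprung nose is about half pushed in (never to its stop), then hold it still there for two seconds. Finally hang the scanner back upright in the dock by its flange and let go, leaving the lock open; do not shift the carving's tilt or disturb the seal, figure and chisel.

Things in the scene. Friction and masses are not known exactly. Their poses are not given: they have to be found in the camera images.
- dock: fixed grey dock on a black base 200 x 116 mm. Origin on the table under the scanner's place; x points from its open front back to the lock (base x -45 to +155 mm), z up. Two side rails along x (x -50 to +50, tops 105 mm high, 30 mm wide) leave a gap of 46 mm (y -23 to +23), closed behind by a block of the same height
- hang (a point): point in the dock midway between the rails at their top height (105 mm over the table): the scanner's flange rests on the rails with its origin here; lifted out and put back from above; axes as the dock
- lock (a joint): travel of the orange transport lock along the dock's +x (m): 0 to 8 mm at the start (two prongs lie over the flange and hold the scanner down), 50 mm at its stop, fully open (prong tips then 50 mm behind the scanner's place). Stiff, about 3 N; stays where it is left
- lock_knob (a point): grip point of the lock's upright knob, 6 mm below its top: a block 14 mm along the dock's x, 24 mm along y, standing 36 mm tall on the orange plate (knob top 156 mm, plate top 120 mm over the table). 80 mm behind the scanner's axis when locked
- scanner: loose white hand scanner, 0.28 kg, 140 mm long, upright in the dock, nose down. Origin on its axis at the underside of its black flange (64 mm across, 6 mm thick); z runs up the handle. Handle: square 30 x 30 mm (sides along x and y), z 11 to 73 mm; grip at z about 50 mm. Below the flange: barrel 34 mm across down to z -46 mm, then the black nose
- nose (a joint): how far the sprung black nose is pushed in (m): 0 free, 14 mm at its stop; starts to yield at 1 N, plus 0.35 N per mm. It should be pressed about 7 mm in
- nose_tip (a point): centre of the flat end of the nose (16 mm across), on the scanner's axis 68 mm below the flange's underside when free; moves with the nose; its z points back up the scanner's axis
- window (a point): point on the tilting wooden board straight under the middle of the window; z is the outward normal of board and window, 20 to 35 degrees from upright. The window, a flat dark green disc 36 mm across amid the jade carving (94 x 96 mm), lies 18 to 32 mm above it along z: stones differ in thickness, so feel for it. Relief up to 5 mm high begins 27 mm from the middle
- board_edge (a point): middle of the upper edge of the wooden board (112 x 112 x 18 mm), 56 mm from its pivot, which lies 75 mm over the table on a fixed stand (base 150 x 150 x 28 mm); it shows whether the tilt is kept
- seal: loose pale jade seal, 36 x 36 x 72 mm, origin under its middle; leave alone
- figure: loose pale jade figure on a dark wood foot 64 x 56 mm, 97 mm tall, origin under its middle; leave alone
- chisel: loose carving chisel lying flat, 140 mm long, 12 mm thick, origin on the table near its middle; leave alone
Things that resemble listed ones, but are neither listed nor needed, are in the scene too. What is shaped like the scanner but pink is not meant.

How it is judged:
On the way, in this order (a step that is already met when the one before it is completed fails the run):
1. the transport lock is slid fully open, to within 3 mm of its stop, while the scanner hangs in the dock (value of joint lock above 0.047 m and z of scanner in the frame of dock below 0.115 m), for 0.1 s.
2. the nose stands on the window: tip within 10 mm of its middle each way, axis within 0.2 rad of the normal, nose pushed in 4 to 11 mm, scanner still, for 1.5 s (x of nose_tip in the frame of window between -0.01 and 0.01 m and y of nose_tip in the frame of window between -0.01 and 0.01 m and z of nose_tip in the frame of window between 0.01 and 0.04 m and value of joint nose between 0.004 and 0.011 m and angle between the z axis of nose_tip and the z axis of window, either way round below 0.2 rad and linear speed of scanner below 0.02 m/s and angular speed of scanner below 0.2 rad/s), for 1.5 s.
At the end, for the whole second after the job is handed in: the scanner hangs upright (within 0.08 rad) and at rest in the dock, its flange on the rails (height within 4 mm; within 12 mm of the middle sideways, 30 mm forward and 25 mm back), and the lock is still open to within 3 mm of its stop (x of scanner in the frame of dock between -0.03 and 0.025 m and y of scanner in the frame of dock between -0.012 and 0.012 m and z of scanner in the frame of dock between 0.101 and 0.109 m and angle between scanner's own z axis and vertical below 0.08 rad and linear speed of scanner below 0.01 m/s and value of joint lock above 0.047 m); the robot touches nothing.
It fails at once if the nose is driven to its stop (over 13 mm) (value of joint nose above 0.013 m).
It fails at once if the edge of the board under the carving is shifted by over 5 mm (distance of board_edge from where it was at the start of the episode above 0.005 m).
It fails at once if the seal is moved by over 20 mm or tipped (distance of seal from where it was at the start of the episode above 0.02 m or angle between seal's own z axis and vertical above 0.3 rad).
It fails at once if the figure is moved by over 20 mm or tipped (distance of figure from where it was at the start of the episode above 0.02 m or angle between figure's own z axis and vertical above 0.3 rad).
It fails at once if the chisel is moved by over 20 mm or tipped (distance of chisel from where it was at the start of the episode above 0.02 m or angle between chisel's own z axis and vertical above 0.3 rad).
It also fails if it takes over 72 s, if anything falls off the work surface, if the arm or the gripper's body presses on something with over 40 N, if the wrist force passes 120 N, or if a joint passes its speed limit or range.

## Working session

There is one attempt and no reset: what is moved stays moved. The work goes in short steps, Python scripts to look and compute and a shell command to move; the robot and the scene stay as the last step left them, time stands still between calls to the robot, and variables do not carry over. Pictures are saved under pics/ and viewed, at most 10 in all, crops included, and the job is handed in when it is done.

```bash
mkdir -p pics; ls; python3 - <<'E'
from rig import manip
import cv2,numpy as np
for n in ["scene","side"]:
    d=manip.get_image(n); cv2.imwrite(f"pics/{n}0.png",d["pixels"]); np.savez(f"{n}0.npz",**d)
    print(n,d["fx"],d["cx"],d["cy"],np.round(d["pose"],3).tolist())
print(manip.grip_point_offset,manip.get_state())
E
```

```text
pics
scene 513.1031162804961 318.4638490925542 192.5151246493113 [[0.792, 0.458, -0.404, 1.01], [0.611, -0.606, 0.51, -0.473], [-0.011, -0.651, -0.759, 0.952], [0.0, 0.0, 0.0, 1.0]]
side 461.3911739010468 318.3527763979378 192.19767050494022 [[0.863, -0.383, 0.329, 0.271], [-0.505, -0.644, 0.574, -0.473], [-0.008, -0.662, -0.75, 0.849], [0.0, 0.0, 0.0, 1.0]]
0.0187 {'clock': 0.1, 'qpos': array([ 1.02798546e+00,  2.76536247e-01,  1.50598399e+00,  7.08193164e-06,
        1.36073572e+00, -1.20985431e-01]), 'qd': array([ 1.81964923e-03, -3.31264035e-03, -2.84986976e-03,  6.89440617e-05,
        1.61669544e-03,  1.38611264e-03]), 'effort': array([ 2.02811323e-03, -4.17703092e+01, -2.46404225e+01,  2.29066991e-04,
        5.69139433e-03,  2.55960714e-05]), 'position': array([0.23517015, 0.52419328, 0.23053265]), 'ee_rot': array([-2.74257154e-04,  2.09353130e-01,  9.77839749e-01, -7.85135785e-04]), 'contact_force': array([-0.17455033,  0.10569345, -0.41587207]), 'moment': array([ 0.00402257,  0.03828205, -0.03402513]), 'gripper_force': 0.0, 'width': 0.08569346239916513}
```

View pics/scene0.png

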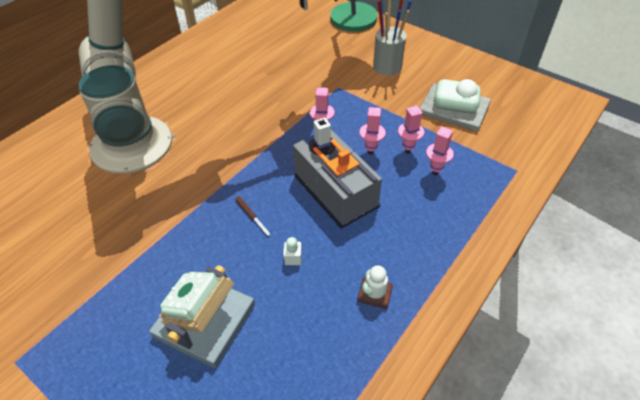

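View pics/side0.png

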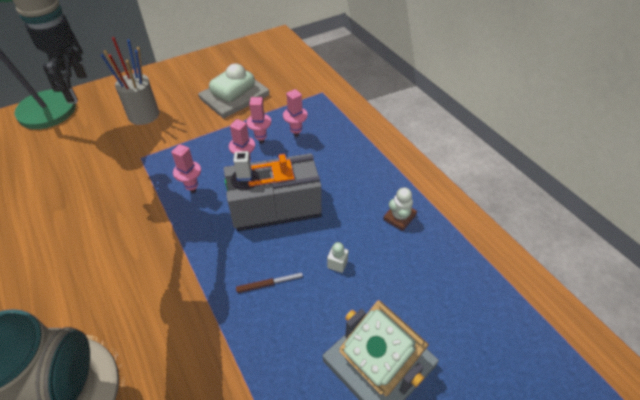

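The first two views. In scene, the white scanner is at (322,132), the orange knob at (344,158) and the green window at (185,290). In side, they are at (241,160), (284,165) and (376,346). The candidates for the scanner are the white one at scene (322,132) and four pink ones at (322,100), (373,125), (411,125) and (440,148). I choose the white one in the dock. The window could be confused with the green tray at (355,15) and the pale stone at (458,97), and I choose the dark disc on the tilted board.

```bash
cat > h.py <<'E'
import numpy as np,cv2
def cloud(d):
    v,u=np.indices(d["depth"].shape); z=d["depth"]
    p=np.stack([(u-d["cx"])/d["fx"]*z,(v-d["cy"])/d["fy"]*z,z],-1)
    return p@d["pose"][:3,:3].T+d["pose"][:3,3]
E
python3 - <<'E'
from h import *
ims=[]
for n,kn,sc,win,box in [("scene",(344,158),(322,132),(185,290),(270,80,400,230)),("side",(284,165),(241,160),(376,346),(210,140,335,235))]:
    d=np.load(n+"0.npz"); P=cloud(d); px=d["pixels"]; hsv=cv2.cvtColor(px,cv2.COLOR_BGR2HSV)
    H,S,V=[hsv[...,i].astype(int) for i in range(3)]
    m=np.zeros(H.shape,bool); x0,y0,x1,y1=box; m[y0:y1,x0:x1]=1
    ok=d["depth"]>0
    o=m&ok&(H<18)&(S>170)&(V>90)&(P[...,2]>.1)&(P[...,2]<.17)
    z=P[o][:,2]; print(n,"orange",o.sum(),"plate",[ (len(q),np.round(q.mean(0),4),np.round(cv2.minAreaRect((q[:,:2]*1000).astype(np.float32)),1) if 0 else cv2.minAreaRect((q[:,:2]*1000).astype(np.float32))) for q in [P[o][(z>.113)&(z<.126)],P[o][z>.15]] if len(q)>3])
    t=m&ok&(P[...,2]>.17)&(P[...,2]<.19)&(S<60)
    q=P[t]; print("handle top",len(q),q.mean(0),np.median(q,0),cv2.minAreaRect((q[:,:2]*1000).astype(np.float32)))
    r=m&ok&(abs(P[...,2]-.105)<.006)&(S<60)&(V>60); q=P[r]; print("rails",len(q),q.mean(0),cv2.minAreaRect((q[:,:2]*1000).astype(np.float32)))
    g=ok&(H>60)&(H<95)&(S>110)&(V<140); yy,xx=np.indices(H.shape); g&=(abs(xx-win[0])<25)&(abs(yy-win[1])<25)
    q=P[g]; c=q.mean(0); s=np.linalg.svd(q-c)[2][2]; s*=np.sign(s[2])
    print("win",len(q),c,"n",s,np.degrees(np.arccos(s[2])),"rms",((q-c)@s).std())
    # jade+window wide plane
    R=(np.linalg.norm(P-c,axis=-1)<.04)&ok; q=P[R]; c2=q.mean(0); s=np.linalg.svd(q-c2)[2][2]; s*=np.sign(s[2]); print("wide n",s,np.degrees(np.arccos(s[2])),((q-c2)@s).std())
    ims.append(cv2.resize(px[y0:y1,x0:x1],(400,400 if n=='scene' else 300),interpolation=2)); 
    ims.append(cv2.resize(px[win[1]-50:win[1]+50,win[0]-50:win[0]+50],(400,400 if n=='scene' else 300),interpolation=2)) if n=='side' or 1 else 0
top=np.hstack(ims[:2]);bot=np.hstack(ims[2:]);cv2.imwrite("pics/crop1.png",cv2.resize(np.vstack([top,bot]),(686,600)))
E
```

```text
scene orange 525 plate [(373, array([0.542 , 0.1837, 0.1202]), ((529.9439697265625, 194.41183471679688), (59.977386474609375, 102.722412109375), 70.95130920410156)), (52, array([0.5608, 0.1828, 0.1551]), ((560.448974609375, 184.24476623535156), (22.73410415649414, 13.550935745239258), 69.5933609008789))]
handle top 159 [0.48013548 0.21051088 0.17761058] [0.48063904 0.21009693 0.1785827 ] ((478.7756652832031, 212.33609008789062), (30.7628173828125, 33.61572265625), 67.05393981933594)
rails 1599 [0.55499282 0.17593203 0.10572714] ((532.3197021484375, 193.71250915527344), (108.44307708740234, 209.22877502441406), 72.62275695800781)
win 88 [ 0.50781156 -0.24677126  0.10921158] n [-0.54789931 -0.08967571  0.83172388] 33.72376854645432 rms 0.0009418656838278072
wide n [-0.52193185 -0.11441811  0.84527844] 32.29821917781657 0.001419369145900659
side orange 581 plate [(469, array([0.5385, 0.1859, 0.1177]), ((529.79296875, 193.5843505859375), (61.41810607910156, 96.83695220947266), 70.6565170288086)), (50, array([0.558 , 0.1826, 0.1534]), ((558.9398193359375, 183.62026977539062), (22.908130645751953, 13.38732624053955), 69.4192886352539))]
handle top 165 [0.47664588 0.21054196 0.17552003] [0.47656298 0.2097883  0.17576925] ((476.9509582519531, 212.33636474609375), (30.731281280517578, 30.30282211303711), 60.33382797241211)
rails 1726 [0.53963938 0.17434913 0.10386204] ((531.8614501953125, 194.29083251953125), (109.76920318603516, 203.69944763183594), 72.08969116210938)
win 280 [ 0.50671561 -0.24621649  0.10627161] n [-0.53607078 -0.09897189  0.83835117] 33.03358513467064 rms 0.0013660230273778093
wide n [-0.5194817  -0.11057016  0.84729747] 32.08106729577982 0.0017212722483618736
```

View pics/crop1.png

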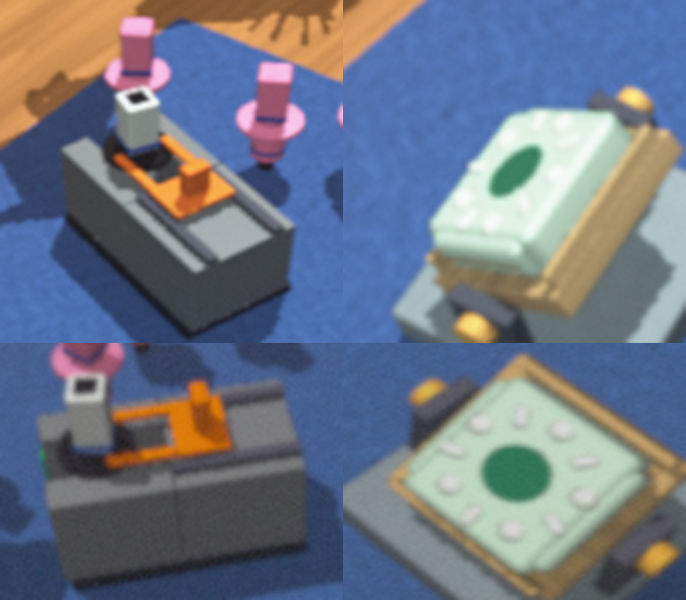

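The crop confirms the white scanner in the dock with the orange prongs over its flange, and a flat window on the tilted board. The measurements are:

| Item | Value |
|---|---|
| Dock +x yaw | about -19° |
| Handle axis | about (0.478, 0.212), top 0.177 (expected 0.178) |
| Knob | (0.560, 0.184), top 0.155 (expected 0.156) |
| Window centre | (0.507, -0.2465, 0.108) |
| Window normal | about 32.5° from upright |

Next I move above the knob.

```bash
python3 -m pendant '[{"jaw":0.4,"tx":5,"ty":-5,"tz":2,"az":5},{"jaw":0.4,"tx":32.5,"ty":-34.1,"tz":2,"az":5},{"jaw":0.4,"tx":32.5,"ty":-34.1,"tz":2,"az":5},{"jaw":0.4,"tx":32.5,"ty":-34.1,"tz":2,"az":5},{"jaw":0.4,"tx":32.5,"ty":-34.1,"tz":2,"az":5},{"jaw":0.4,"tx":32.5,"ty":-34.1,"tz":2,"az":5},{"jaw":0.4,"tx":32.5,"ty":-34.1,"tz":2,"az":5},{"jaw":0.4,"tx":32.5,"ty":-34.1,"tz":2,"az":5},{"jaw":0.4,"tx":32.5,"ty":-34.1,"tz":2,"az":5},{"jaw":0.4,"tx":32.5,"ty":-34.1,"tz":2,"az":5}]' 60
python3 - <<'E'
from rig import manip
import cv2,numpy as np
d=manip.get_image("wrist");cv2.imwrite("pics/w1.png",d["pixels"]);np.savez("w1.npz",**d)
print(d["fx"],d["cx"],d["cy"],d["pose"].round(3).tolist(),manip.get_state()["position"])
E
```

```text
309.70691628693146 316.1404336154883 203.30098404109202 [[0.41, 0.878, 0.249, 0.171], [0.912, -0.393, -0.114, 0.553], [-0.002, 0.274, -0.962, 0.374], [0.0, 0.0, 0.0, 1.0]] [0.23520625 0.52424205 0.23062663]invalid input at $[0]: expected keys jaw, tx, ty, tz, ax, ay, az
```

View pics/w1.png

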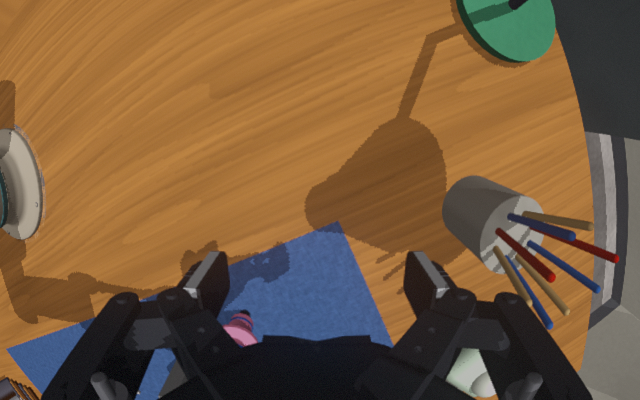

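The move was refused because every row needs all seven keys. The wrist picture shows only the table and fingers at the start pose. I'll resend.

```bash
python3 -m pendant '[{"jaw":0.4,"tx":5,"ty":-5,"tz":2,"ax":0,"ay":0,"az":5},{"jaw":0.4,"tx":9,"ty":-9.5,"tz":2,"ax":0,"ay":0,"az":5},{"jaw":0.4,"tx":13,"ty":-14,"tz":2,"ax":0,"ay":0,"az":5},{"jaw":0.4,"tx":17,"ty":-18,"tz":2,"ax":0,"ay":0,"az":5},{"jaw":0.4,"tx":21,"ty":-22,"tz":2,"ax":0,"ay":0,"az":5},{"jaw":0.4,"tx":25,"ty":-26,"tz":2,"ax":0,"ay":0,"az":5},{"jaw":0.4,"tx":29,"ty":-30.5,"tz":2,"ax":0,"ay":0,"az":5},{"jaw":0.4,"tx":32.5,"ty":-34.1,"tz":0,"ax":0,"ay":0,"az":5},{"jaw":0.4,"tx":32.5,"ty":-34.1,"tz":0,"ax":0,"ay":0,"az":5},{"jaw":0.4,"tx":32.5,"ty":-34.1,"tz":0,"ax":0,"ay":0,"az":5}]' 60
python3 - <<'E'
from rig import manip
import cv2,numpy as np
d=manip.get_image("wrist");cv2.imwrite("pics/w2.png",d["pixels"]);np.savez("w2.npz",**d)
print(manip.get_state()["position"])
E
```

```text
clock: 1.4
position: [0.5599, 0.1838, 0.2309]
ee_rot: [-0.001, 0.167, 0.986, 0.0]
contact_force: [-0.0, 0.8, 0.2]
width: 0.06
gripper_force: 0.0
[0.55978366 0.18431012 0.23139126]
```

View pics/w2.png

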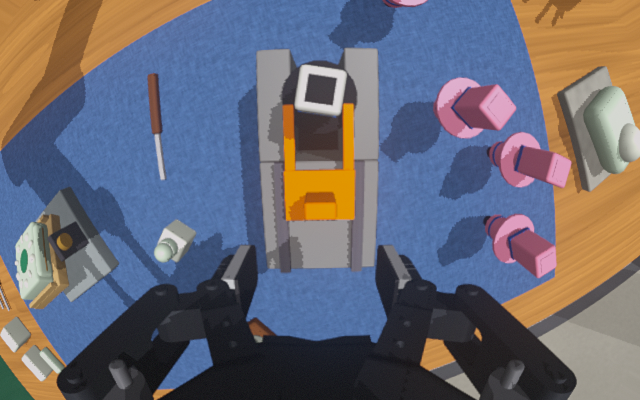

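The wrist view shows the gripper aligned with the dock. The knob is at (320,205), midway between the fingers, and the scanner handle at (321,90) is turned about 5° clockwise. Next I descend and grip the knob.

```bash
python3 -m pendant '[{"jaw":0.4,"tx":0,"ty":0,"tz":-4,"ax":0,"ay":0,"az":0},{"jaw":0.4,"tx":0,"ty":0,"tz":-7,"ax":0,"ay":0,"az":0},{"jaw":0.4,"tx":0,"ty":0,"tz":-9,"ax":0,"ay":0,"az":0},{"jaw":0.4,"tx":0,"ty":0,"tz":-10,"ax":0,"ay":0,"az":0},{"jaw":-0.6,"tx":0,"ty":0,"tz":-10,"ax":0,"ay":0,"az":0},{"jaw":-0.6,"tx":0,"ty":0,"tz":-10,"ax":0,"ay":0,"az":0},{"jaw":-0.6,"tx":0,"ty":0,"tz":-10,"ax":0,"ay":0,"az":0},{"jaw":-0.6,"tx":0,"ty":0,"tz":-10,"ax":0,"ay":0,"az":0}]' 50
```

```text
clock: 2.45
position: [0.5617, 0.186, 0.1329]
ee_rot: [0.002, 0.166, 0.986, 0.003]
contact_force: [0.8, 6.1, -0.7]
width: 0.0226
gripper_force: 50.3
```

```bash
python3 -m pendant '[{"jaw":-0.6,"tx":0.95,"ty":-0.33,"tz":-0,"ax":0,"ay":0,"az":0},{"jaw":-0.6,"tx":1.9,"ty":-0.65,"tz":0,"ax":0,"ay":0,"az":0},{"jaw":-0.6,"tx":2.85,"ty":-0.98,"tz":0,"ax":0,"ay":0,"az":0},{"jaw":-0.6,"tx":3.6,"ty":-1.24,"tz":0,"ax":0,"ay":0,"az":0},{"jaw":-0.6,"tx":4.0,"ty":-1.38,"tz":0,"ax":0,"ay":0,"az":0},{"jaw":-0.6,"tx":4.0,"ty":-1.38,"tz":0,"ax":0,"ay":0,"az":0}]' 50; python3 -m pendant '[{"jaw":-0.6,"tx":0.2,"ty":-0.07,"tz":0,"ax":0,"ay":0,"az":0},{"jaw":-0.6,"tx":0.2,"ty":-0.07,"tz":0,"ax":0,"ay":0,"az":0}]'
```

```text
clock: 3.2
position: [0.602, 0.1728, 0.1329]
ee_rot: [0.002, 0.166, 0.986, 0.003]
contact_force: [1.2, 7.3, -0.0]
width: 0.0227
gripper_force: 50.3
clock: 3.45
position: [0.6035, 0.1723, 0.1329]
ee_rot: [0.001, 0.166, 0.986, 0.003]
contact_force: [0.5, 6.9, -0.1]
width: 0.0229
gripper_force: 50.3
```

```bash
for i in 1 2 3; do python3 -m pendant '[{"jaw":-0.6,"tx":0.2,"ty":-0.07,"tz":0,"ax":0,"ay":0,"az":0},{"jaw":-0.6,"tx":0.2,"ty":-0.07,"tz":0,"ax":0,"ay":0,"az":0}]' | grep -E "pos|cont"; done
```

```text
position: [0.6054, 0.1717, 0.1329]
contact_force: [0.4, 7.0, -0.7]
position: [0.6074, 0.171, 0.1329]
contact_force: [-0.0, 7.5, 0.2]
position: [0.6083, 0.1707, 0.1329]
contact_force: [-2.1, 8.6, 1.2]
```

```bash
for i in 1 2; do python3 -m pendant '[{"jaw":-0.6,"tx":0.2,"ty":-0.07,"tz":0,"ax":0,"ay":0,"az":0},{"jaw":-0.6,"tx":0.2,"ty":-0.07,"tz":0,"ax":0,"ay":0,"az":0}]' | grep -E "pos|cont"; done
```

```text
position: [0.6084, 0.1707, 0.1328]
contact_force: [-6.4, 9.7, 3.4]
position: [0.6084, 0.1707, 0.1328]
contact_force: [-9.3, 11.2, 5.4]
```

The lock is at its stop: the position stays put while the force rises, and it travelled 49 mm. I'll relax, release, lift and move over the scanner.

```bash
python3 -m pendant '[{"jaw":-0.6,"tx":-0.3,"ty":0.1,"tz":0,"ax":0,"ay":0,"az":0},{"jaw":0.4,"tx":-0.3,"ty":0.1,"tz":0,"ax":0,"ay":0,"az":0},{"jaw":0.4,"tx":-0.3,"ty":0.1,"tz":0,"ax":0,"ay":0,"az":0},{"jaw":0.4,"tx":-0.3,"ty":0.1,"tz":4,"ax":0,"ay":0,"az":0},{"jaw":0.4,"tx":-0.3,"ty":0.1,"tz":9,"ax":0,"ay":0,"az":0},{"jaw":0.4,"tx":-5,"ty":1.8,"tz":10,"ax":0,"ay":0,"az":-5},{"jaw":0.4,"tx":-10,"ty":3.6,"tz":10,"ax":0,"ay":0,"az":-5},{"jaw":0.4,"tx":-13.4,"ty":4.6,"tz":10,"ax":0,"ay":0,"az":-5},{"jaw":0.4,"tx":-13.4,"ty":4.6,"tz":10,"ax":0,"ay":0,"az":-5},{"jaw":0.4,"tx":-13.4,"ty":4.6,"tz":10,"ax":0,"ay":0,"az":-5}]'
python3 - <<'E'
from rig import manip
from h import *
a=manip.get_image("scene");b=manip.get_image("side")
for d in(a,b):
    P=cloud(d);hsv=cv2.cvtColor(d["pixels"],cv2.COLOR_BGR2HSV);H,S,V=[hsv[...,i].astype(int) for i in range(3)]
    o=(H<18)&(S>170)&(V>90)&(abs(P[...,2]-.154)<.005)&(abs(P[...,0]-.6)<.06)&(abs(P[...,1]-.17)<.06)
    print(o.sum(),P[o].mean(0) if o.sum() else 0)
    f=(abs(P[...,0]-.478)<.05)&(abs(P[...,1]-.212)<.05)&(P[...,2]>.13)&(P[...,2]<.19)&(S<50)&(V>110)
    if f.sum(): q=P[f&(P[...,2]>.172)]; print("handle",f.sum(),q.mean(0) if len(q) else 0, cv2.minAreaRect((q[:,:2]*1000).astype(np.float32)) if len(q)>3 else 0)
im=np.hstack([cv2.resize(a["pixels"][80:230,270:400],(400,460)),cv2.resize(b["pixels"][110:240,200:340],(400,460))]);cv2.imwrite("pics/c3.png",im)
E
```

```text
clock: 5.95
position: [0.4796, 0.2113, 0.2319]
ee_rot: [0.001, 0.209, 0.978, 0.0]
contact_force: [0.5, -0.1, -0.3]
width: 0.0597
gripper_force: 0.0
49 [0.60810718 0.16587348 0.15432783]
handle 332 [0.47970676 0.2107643  0.17784771] ((478.10943603515625, 212.7145538330078), (30.143640518188477, 32.60054397583008), 59.84793472290039)
46 [0.60395329 0.16711527 0.15319768]
handle 311 [0.47677064 0.21055979 0.17572168] ((477.244140625, 212.3758087158203), (31.651798248291016, 29.902799606323242), 61.27992248535156)
```

View pics/c3.png

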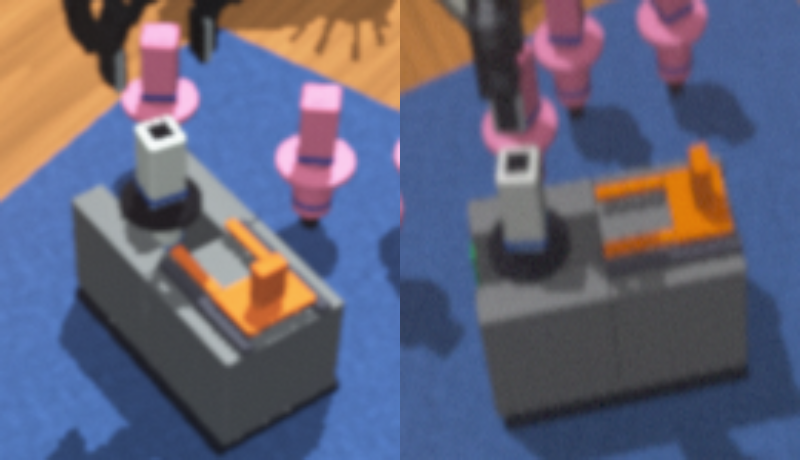

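The crops show the lock open with its prongs clear of the flange (left about (245,280), right about (660,210)), and the scanner upright at left (162,160). Both knob readings agree with about 49 mm of travel. I'll descend and grip the handle, turning another -4°.

```bash
python3 -m pendant '[{"jaw":0.4,"tx":0,"ty":0,"tz":-4,"ax":0,"ay":0,"az":-4},{"jaw":0.4,"tx":0,"ty":0,"tz":-7,"ax":0,"ay":0,"az":-4},{"jaw":0.4,"tx":0,"ty":0,"tz":-9,"ax":0,"ay":0,"az":-4},{"jaw":0.4,"tx":0,"ty":0,"tz":-9.5,"ax":0,"ay":0,"az":-4},{"jaw":0.4,"tx":0,"ty":0,"tz":-9.5,"ax":0,"ay":0,"az":-4},{"jaw":-0.6,"tx":0,"ty":0,"tz":-9.5,"ax":0,"ay":0,"az":-4},{"jaw":-0.6,"tx":0,"ty":0,"tz":-9.5,"ax":0,"ay":0,"az":-4},{"jaw":-0.6,"tx":0,"ty":0,"tz":-9.5,"ax":0,"ay":0,"az":-4},{"jaw":-0.6,"tx":0,"ty":0,"tz":-9.5,"ax":0,"ay":0,"az":-4}]' 60
```

```text
clock: 7.18
position: [0.4796, 0.2122, 0.1375]
ee_rot: [0.001, 0.243, 0.97, 0.001]
contact_force: [1.3, 1.1, 6.3]
width: 0.0296
gripper_force: 59.9
```

```bash
python3 -m pendant '[{"jaw":-0.6,"tx":0,"ty":0,"tz":3,"ax":0,"ay":0,"az":0},{"jaw":-0.6,"tx":0,"ty":0,"tz":7,"ax":0,"ay":0,"az":0},{"jaw":-0.6,"tx":0,"ty":0,"tz":11,"ax":0,"ay":0,"az":0},{"jaw":-0.6,"tx":0,"ty":0,"tz":14,"ax":0,"ay":0,"az":0},{"jaw":-0.6,"tx":-0.5,"ty":-3,"tz":14,"ax":0,"ay":0,"az":0},{"jaw":-0.6,"tx":-1,"ty":-8,"tz":14,"ax":0,"ay":0,"az":0},{"jaw":-0.6,"tx":-1.5,"ty":-13,"tz":14,"ax":0,"ay":0,"az":0},{"jaw":-0.6,"tx":-2,"ty":-18,"tz":14,"ax":0,"ay":0,"az":0},{"jaw":-0.6,"tx":-2.5,"ty":-23,"tz":14,"ax":0,"ay":0,"az":0},{"jaw":-0.6,"tx":-2.5,"ty":-25,"tz":14,"ax":0,"ay":0,"az":0}]'
python3 -m pendant '[{"jaw":-0.6,"tx":-0.5,"ty":-4,"tz":0,"ax":1,"ay":-5,"az":0},{"jaw":-0.6,"tx":-1,"ty":-8,"tz":0,"ax":2,"ay":-10,"az":0},{"jaw":-0.6,"tx":-1.5,"ty":-12,"tz":0,"ax":3,"ay":-16,"az":0},{"jaw":-0.6,"tx":-2,"ty":-16,"tz":0,"ax":4,"ay":-21,"az":0},{"jaw":-0.6,"tx":-2.5,"ty":-20,"tz":-1,"ax":5.3,"ay":-27,"az":0},{"jaw":-0.6,"tx":-2.5,"ty":-22.4,"tz":-3,"ax":6.3,"ay":-32.1,"az":0},{"jaw":-0.6,"tx":-2.5,"ty":-22.4,"tz":-4.7,"ax":6.3,"ay":-32.1,"az":0},{"jaw":-0.6,"tx":-2.5,"ty":-22.4,"tz":-4.7,"ax":6.3,"ay":-32.1,"az":0},{"jaw":-0.6,"tx":-2.5,"ty":-22.4,"tz":-4.7,"ax":6.3,"ay":-32.1,"az":0}]'
python3 - <<'E'
from rig import manip
from h import *
from scipy.spatial.transform import Rotation as R
s=manip.get_state();q=s["ee_rot"];print(s["qpos"],s["position"],"tool z",R.from_quat(q,scalar_first=True).as_matrix().round(3))
a=manip.get_image("scene");b=manip.get_image("side")
np.savez("scene1.npz",**a);np.savez("side1.npz",**b)
im=np.hstack([cv2.resize(a["pixels"][180:380,110:310],(400,400)),cv2.resize(b["pixels"][220:400,270:450],(400,400))]);cv2.imwrite("pics/c4.png",im)
E
```

```text
clock: 8.43
position: [0.4517, -0.0407, 0.2754]
ee_rot: [-0.001, 0.245, 0.97, -0.001]
contact_force: [-0.0, 0.5, -2.7]
width: 0.0297
gripper_force: 60.6
clock: 9.55
position: [0.4291, -0.2613, 0.2299]
ee_rot: [0.255, 0.232, 0.931, 0.12]
contact_force: [0.2, 0.8, -1.4]
width: 0.0294
gripper_force: 61.2
[-1.08695137  0.02675594  1.97193711  0.63608057  1.06003065 -2.46459678] [ 0.42909102 -0.26127678  0.22991257] tool z [[-0.762  0.371  0.53 ]
 [ 0.494  0.863  0.105]
 [-0.419  0.342 -0.841]]
```

View pics/c4.png

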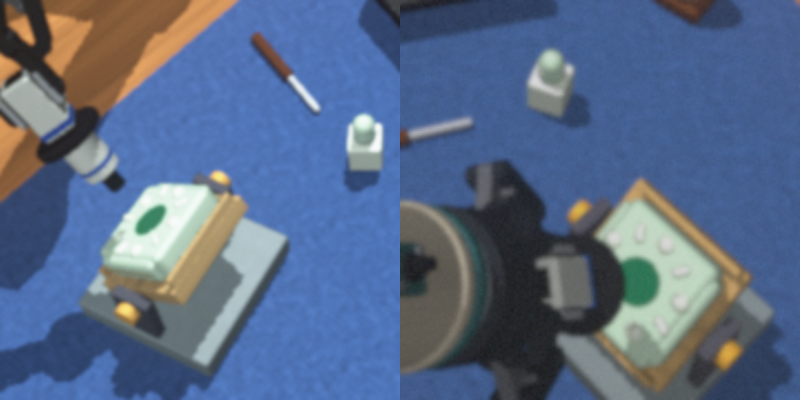

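The crops show the scanner held tilted above the window. In scene the nose end is at about (170,272) and the window at (185,290). In the side crop the window is partly hidden by the flange. I'll check the expected tip against the picture.

```bash
python3 - <<'E'
from rig import manip
from h import *
from scipy.spatial.transform import Rotation as R
s=manip.get_state();T=R.from_quat(s["ee_rot"],scalar_first=True).as_matrix();tz=T[:,2];p=s["position"]
d=np.load("scene1.npz");P=cloud(d)
def proj(x):
    c=d["pose"][:3,:3].T@(x-d["pose"][:3,3]); return d["fx"]*c[0]/c[2]+d["cx"],d["fy"]*c[1]/c[2]+d["cy"]
print("tip",proj(p+.1005*tz),"win",proj(np.array([.5073,-.2465,.1077])),"axis flange",proj(p+.0325*tz))
# points in tool frame
Q=(P-p)@T; 
m=(d["depth"]>0)&(np.hypot(Q[...,0],Q[...,1])<.045)&(Q[...,2]>-.01)&(Q[...,2]<.11)
for lo,hi in [(.026,.033),(.04,.075),(.085,.1),(.1,.106)]:
    k=m&(Q[...,2]>lo)&(Q[...,2]<hi); q=Q[k]; print(lo,hi,len(q),q.min(0).round(4) if len(q) else 0,q.max(0).round(4) if len(q) else 0)
k=m&(Q[...,2]>.04)&(Q[...,2]<.075)&(np.hypot(Q[...,0],Q[...,1])<.022);q=Q[k]
from scipy.optimize import least_squares
r=least_squares(lambda v:np.hypot(q[:,0]-v[0]-v[2]*(q[:,2]-.057),q[:,1]-v[1]-v[3]*(q[:,2]-.057))-.017,[0,0,0,0],loss="soft_l1",f_scale=.001);print("barrel axis in tool",r.x,len(q))
k=(d["pixels"][255:285,160:185].astype(int).sum(-1)<130);v,u=np.nonzero(k);print("dark px",[(a+160,b+255) for a,b in zip(u,v)][-12:])
E
```

```text
tip (np.float64(169.4075937133092), np.float64(273.6497892634126)) win (np.float64(184.8961918937368), np.float64(289.64859030558495)) axis flange (np.float64(145.0720894052094), np.float64(248.5427695295359))
0.026 0.033 230 [-0.0314 -0.0312  0.026 ] [0.032  0.0311 0.0329]
0.04 0.075 357 [-0.0178 -0.0157  0.0402] [0.0068 0.0181 0.0747]
0.085 0.1 66 [-0.007  -0.0084  0.0851] [0.0034 0.008  0.0996]
0.1 0.106 0 0 0
barrel axis in tool [ 0.00319434 -0.00041215  0.00685452  0.00448951] 357
dark px [(np.int64(169), np.int64(271)), (np.int64(170), np.int64(271)), (np.int64(165), np.int64(272)), (np.int64(166), np.int64(272)), (np.int64(167), np.int64(272)), (np.int64(168), np.int64(272)), (np.int64(169), np.int64(272)), (np.int64(165), np.int64(273)), (np.int64(166), np.int64(273)), (np.int64(167), np.int64(273)), (np.int64(168), np.int64(273)), (np.int64(167), np.int64(274))]
```

The expected tip matches the image to about 2 mm, and the fitted barrel axis is parallel. I'll approach along the normal, 36 mm first.

```bash
cat > f.py <<'E'
from rig import manip
import numpy as np
n=np.array([-.531,-.104,.841]);s=manip.get_state()
print("Fn %.2f"%(s["contact_force"]@n),"h %.2f mm"%(1000*(s["position"]-[.4539,-.2570,.1922])@n),s["contact_force"].round(2),s["moment"].round(3),s["clock"])
E
python3 f.py
python3 -m pendant '[{"jaw":-0.6,"tx":0.64,"ty":0.13,"tz":-1.01,"ax":0,"ay":0,"az":0},{"jaw":-0.6,"tx":1.27,"ty":0.25,"tz":-2.02,"ax":0,"ay":0,"az":0},{"jaw":-0.6,"tx":1.75,"ty":0.35,"tz":-2.78,"ax":0,"ay":0,"az":0},{"jaw":-0.6,"tx":1.91,"ty":0.38,"tz":-3.03,"ax":0,"ay":0,"az":0},{"jaw":-0.6,"tx":1.91,"ty":0.38,"tz":-3.03,"ax":0,"ay":0,"az":0}]' >/dev/null; python3 f.py
for i in 1 2 3; do python3 -m pendant '[{"jaw":-0.6,"tx":0.106,"ty":0.021,"tz":-0.168,"ax":0,"ay":0,"az":0},{"jaw":-0.6,"tx":0.106,"ty":0.021,"tz":-0.168,"ax":0,"ay":0,"az":0},{"jaw":-0.6,"tx":0.106,"ty":0.021,"tz":-0.168,"ax":0,"ay":0,"az":0}]' >/dev/null; python3 f.py; done
```

```text
Fn -1.03 h 45.64 mm [-0.62 -0.15 -1.64] [-0.16   0.503 -0.007] 9.65
Fn -1.73 h 8.93 mm [-0.4   0.47 -2.25] [-0.097  0.558  0.031] 10.275
Fn -2.53 h 7.47 mm [ 0.23 -0.56 -2.93] [-0.108  0.512 -0.006] 10.65
Fn -2.28 h 5.28 mm [ 0.48 -0.16 -2.42] [-0.122  0.535  0.019] 11.025
Fn -1.72 h 3.26 mm [-0.2  -0.09 -2.18] [-0.138  0.558  0.016] 11.4
```

```bash

for i in 1 2 3 4; do python3 -m pendant '[{"jaw":-0.6,"tx":0.106,"ty":0.021,"tz":-0.168,"ax":0,"ay":0,"az":0},{"jaw":-0.6,"tx":0.106,"ty":0.021,"tz":-0.168,"ax":0,"ay":0,"az":0},{"jaw":-0.6,"tx":0.106,"ty":0.021,"tz":-0.168,"ax":0,"ay":0,"az":0}]' >/dev/null; python3 f.py; done
```

```text
Fn -1.74 h 1.27 mm [-0.59 -0.07 -2.45] [-0.121  0.515  0.025] 11.775
Fn -0.75 h -0.59 mm [-0.27 -0.94 -1.17] [-0.109  0.495  0.022] 12.15
Fn -0.58 h -2.65 mm [-0.35  0.29 -0.88] [-0.158  0.494 -0.007] 12.525
Fn 0.49 h -4.64 mm [-0.75 -1.17 -0.04] [-0.157  0.434 -0.015] 12.9
```

Contact came at about h = 0 mm. I press about 2.5 mm more, hold briefly and check.

```bash

python3 -m pendant '[{"jaw":-0.6,"tx":0.13,"ty":0.026,"tz":-0.21,"ax":0,"ay":0,"az":0},{"jaw":-0.6,"tx":0.13,"ty":0.026,"tz":-0.21,"ax":0,"ay":0,"az":0},{"jaw":-0.6,"tx":0.13,"ty":0.026,"tz":-0.21,"ax":0,"ay":0,"az":0},{"jaw":-0.6,"tx":0.13,"ty":0.026,"tz":-0.21,"ax":0,"ay":0,"az":0}]' >/dev/null; python3 f.py
python3 - <<'E'
from rig import manip
from h import *
from scipy.spatial.transform import Rotation as R
n=np.array([-.531,-.104,.841]);F=[]
for i in range(6):
    a=manip.get_image("scene"); F.append(manip.get_state()["contact_force"]@n)
print("F",np.mean(F),np.round(F,2))
s=manip.get_state();T=R.from_quat(s["ee_rot"],scalar_first=True).as_matrix();p=s["position"]
d=a;P=cloud(d);Q=(P-p)@T;k=(d["depth"]>0)&(np.hypot(Q[...,0],Q[...,1])<.01)&(Q[...,2]>.03)&(Q[...,2]<.13)
V=d["pixels"].max(-1)
def proj(x):
    c=d["pose"][:3,:3].T@(x-d["pose"][:3,3]); return d["fx"]*c[0]/c[2]+d["cx"],d["fy"]*c[1]/c[2]+d["cy"]
print("flange",proj(p+T[:,2]*.0325),"barrel end",proj(p+T[:,2]*.0785),"tip-7",proj(p+T[:,2]*.0935),"win",proj(np.array([.5073,-.2465,.1077])))
im=np.hstack([cv2.resize(a["pixels"][240:330,130:230],(440,400),interpolation=2)]);cv2.imwrite("pics/c5.png",im)
E
```

```text
Fn 2.50 h -7.09 mm [-2.05 -0.35  1.64] [-0.223  0.439 -0.086] 13.4
F 1.3946145689506262 [1.97 0.68 2.14 1.31 1.01 1.26]
flange (np.float64(163.46499154514436), np.float64(268.43158483153826)) barrel end (np.float64(179.23371565472814), np.float64(284.68657087545427)) tip-7 (np.float64(184.21976642877794), np.float64(289.826377062892)) win (np.float64(184.8961918937368), np.float64(289.64859030558495))
```

View pics/c5.png

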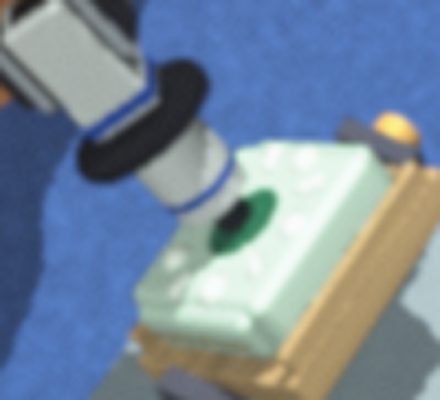

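The crop shows the nose on the green window with its tip at about (238,215), roughly centred. The force rise of about 3.3 N means the nose is about 6.6 mm in. Now I hold for 2.5 s.

```bash

for i in 1 2; do python3 -m pendant '[{"jaw":-0.6,"tx":0,"ty":0,"tz":0,"ax":0,"ay":0,"az":0},{"jaw":-0.6,"tx":0,"ty":0,"tz":0,"ax":0,"ay":0,"az":0},{"jaw":-0.6,"tx":0,"ty":0,"tz":0,"ax":0,"ay":0,"az":0},{"jaw":-0.6,"tx":0,"ty":0,"tz":0,"ax":0,"ay":0,"az":0},{"jaw":-0.6,"tx":0,"ty":0,"tz":0,"ax":0,"ay":0,"az":0},{"jaw":-0.6,"tx":0,"ty":0,"tz":0,"ax":0,"ay":0,"az":0},{"jaw":-0.6,"tx":0,"ty":0,"tz":0,"ax":0,"ay":0,"az":0},{"jaw":-0.6,"tx":0,"ty":0,"tz":0,"ax":0,"ay":0,"az":0},{"jaw":-0.6,"tx":0,"ty":0,"tz":0,"ax":0,"ay":0,"az":0},{"jaw":-0.6,"tx":0,"ty":0,"tz":0,"ax":0,"ay":0,"az":0}]'>/dev/null; python3 f.py; done; python3 -c "
from rig import manip;print(manip.get_state()['position'],manip.get_state()['ee_rot'])"
```

```text
Fn 0.72 h -7.17 mm [-1.04  0.27  0.23] [-0.304  0.357 -0.145] 14.95
Fn 1.74 h -7.18 mm [-1.02 -1.84  1.2 ] [-0.429  0.394 -0.195] 16.2
[ 0.45627223 -0.2568689   0.18517474] [0.25487166 0.23347785 0.93067822 0.11986064]
```

```bash
python3 -m pendant '[{"jaw":-0.6,"tx":-0.6,"ty":-0.12,"tz":0.95,"ax":0,"ay":0,"az":0},{"jaw":-0.6,"tx":-1.6,"ty":-0.32,"tz":2.5,"ax":0,"ay":0,"az":0},{"jaw":-0.6,"tx":-2.78,"ty":-0.55,"tz":4.42,"ax":0,"ay":0,"az":0},{"jaw":-0.6,"tx":-2.78,"ty":-0.55,"tz":8,"ax":0,"ay":0,"az":0},{"jaw":-0.6,"tx":-2.5,"ty":1.5,"tz":9.12,"ax":-1.2,"ay":6,"az":0},{"jaw":-0.6,"tx":-2,"ty":5.5,"tz":9.12,"ax":-2.4,"ay":12,"az":0},{"jaw":-0.6,"tx":-1.5,"ty":9.5,"tz":9.12,"ax":-3.5,"ay":18,"az":0},{"jaw":-0.6,"tx":-1,"ty":13.5,"tz":9.12,"ax":-4.7,"ay":24,"az":0},{"jaw":-0.6,"tx":-0.6,"ty":17.5,"tz":9.12,"ax":-5.7,"ay":29,"az":0},{"jaw":-0.6,"tx":-0.28,"ty":21.85,"tz":9.12,"ax":-6.3,"ay":32.1,"az":0}]'
python3 -m pendant '[{"jaw":-0.6,"tx":0.5,"ty":5,"tz":0,"ax":0,"ay":0,"az":0},{"jaw":-0.6,"tx":1,"ty":10,"tz":0,"ax":0,"ay":0,"az":0},{"jaw":-0.6,"tx":1.5,"ty":15,"tz":0,"ax":0,"ay":0,"az":0},{"jaw":-0.6,"tx":2,"ty":20,"tz":0,"ax":0,"ay":0,"az":0},{"jaw":-0.6,"tx":2.4,"ty":24,"tz":0,"ax":0,"ay":0,"az":0},{"jaw":-0.6,"tx":2.5,"ty":25,"tz":0,"ax":0,"ay":0,"az":0},{"jaw":-0.6,"tx":2.5,"ty":25,"tz":0,"ax":0,"ay":0,"az":0},{"jaw":-0.6,"tx":2.5,"ty":25,"tz":0,"ax":0,"ay":0,"az":0}]'
python3 - <<'E'
from rig import manip
from h import *
a=manip.get_image("scene");b=manip.get_image("side")
im=np.hstack([cv2.resize(a["pixels"][60:230,270:400],(400,520)),cv2.resize(b["pixels"][70:240,200:330],(400,520))]);cv2.imwrite("pics/c6.png",im)
P=cloud(b);D0=np.load("side0.npz");print("board depth change mm",1000*np.abs(b["depth"]-D0["depth"])[315:380,350:410].mean())
for d in(a,b):
    P=cloud(d);m=(d["depth"]>0)&(np.hypot(P[...,0]-.4796,P[...,1]-.2122)<.028)&(P[...,2]>.205)&(P[...,2]<.24);q=P[m]
    from scipy.optimize import least_squares
    if len(q)>20:
        r=least_squares(lambda v:np.hypot(q[:,0]-v[0]-v[2]*(q[:,2]-.22),q[:,1]-v[1]-v[3]*(q[:,2]-.22))-.017,[.48,.212,0,0],loss="soft_l1",f_scale=.001);print("barrel axis",len(q),r.x)
s=manip.get_state();print(s["position"],s["ee_rot"])
E
```

```text
clock: 17.45
position: [0.4528, -0.0365, 0.2763]
ee_rot: [-0.002, 0.243, 0.97, -0.0]
contact_force: [2.0, -1.0, -2.9]
width: 0.0293
gripper_force: 61.3
clock: 18.45
position: [0.478, 0.2103, 0.2763]
ee_rot: [-0.0, 0.244, 0.97, -0.001]
contact_force: [0.3, -0.8, -1.8]
width: 0.0291
gripper_force: 61.4
board depth change mm 8.808936
barrel axis 137 [ 0.47513883  0.21104396  0.01177899 -0.01725604]
barrel axis 143 [ 0.47522554  0.2106757  -0.00244507  0.0258552 ]
[0.47825269 0.21040519 0.27640912] [-1.28788413e-04  2.44150213e-01  9.69737375e-01 -2.85528211e-04]
```

View pics/c6.png

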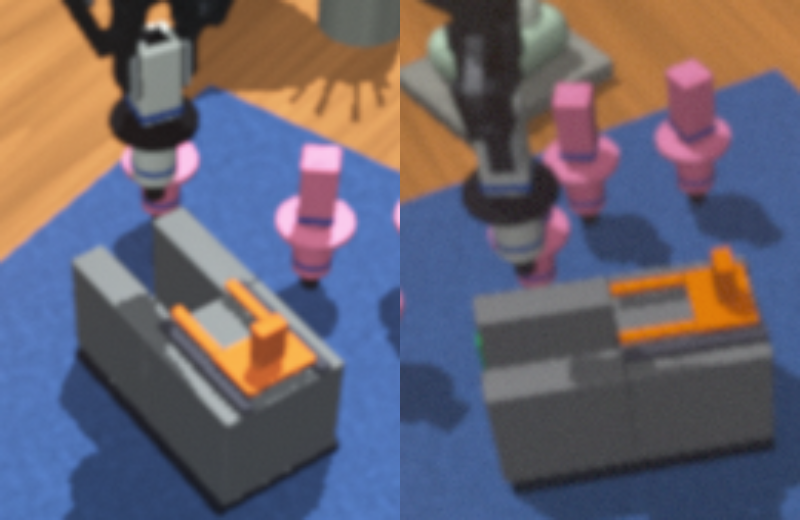

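The crops show the scanner upright above the open dock, in line with the gap, with the lock still open. The barrel axis at (0.475, 0.211) is within about 1 mm of the dock's centreline. I'll lower it.

```bash
python3 -m pendant '[{"jaw":-0.6,"tx":0.3,"ty":-0.1,"tz":-3,"ax":0,"ay":0,"az":0},{"jaw":-0.6,"tx":0.3,"ty":-0.1,"tz":-6,"ax":0,"ay":0,"az":0},{"jaw":-0.6,"tx":0.3,"ty":-0.1,"tz":-8.5,"ax":0,"ay":0,"az":0},{"jaw":-0.6,"tx":0.3,"ty":-0.1,"tz":-11,"ax":0,"ay":0,"az":0},{"jaw":-0.6,"tx":0.3,"ty":-0.1,"tz":-12.5,"ax":0,"ay":0,"az":0},{"jaw":-0.6,"tx":0.3,"ty":-0.1,"tz":-13.3,"ax":0,"ay":0,"az":0},{"jaw":-0.6,"tx":0.3,"ty":-0.1,"tz":-13.5,"ax":0,"ay":0,"az":0},{"jaw":-0.6,"tx":0.3,"ty":-0.1,"tz":-13.5,"ax":0,"ay":0,"az":0}]'
for i in 1 2 3; do python3 -m pendant '[{"jaw":-0.6,"tx":0,"ty":0,"tz":-0.15,"ax":0,"ay":0,"az":0},{"jaw":-0.6,"tx":0,"ty":0,"tz":-0.15,"ax":0,"ay":0,"az":0}]' | grep -E "pos|cont"; done
python3 - <<'E'
from rig import manip
from h import *
D0=np.load("side0.npz");b=manip.get_image("side")
print("board depth change mm",1000*np.median((b["depth"]-D0["depth"])[315:380,350:410]))
E
```

```text
clock: 19.55
position: [0.482, 0.2108, 0.142]
ee_rot: [0.001, 0.243, 0.97, 0.0]
contact_force: [0.5, 0.2, -1.8]
width: 0.0294
gripper_force: 61.4
position: [0.4816, 0.2108, 0.1402]
contact_force: [-0.4, -0.2, -2.8]
position: [0.4813, 0.2106, 0.1383]
contact_force: [0.2, 0.5, -2.4]
position: [0.4816, 0.2108, 0.1375]
contact_force: [-1.2, -0.3, 2.1]
board depth change mm 0.018566847
```

The flange has seated: z is 0.1375, as at the grasp, and the force is up. The board is unmoved. I'll release and lift straight up.

```bash
python3 -m pendant '[{"jaw":0.4,"tx":0,"ty":0,"tz":0,"ax":0,"ay":0,"az":0},{"jaw":0.4,"tx":0,"ty":0,"tz":0,"ax":0,"ay":0,"az":0},{"jaw":0.4,"tx":0,"ty":0,"tz":0,"ax":0,"ay":0,"az":0},{"jaw":0.4,"tx":0,"ty":0,"tz":0,"ax":0,"ay":0,"az":0},{"jaw":0.4,"tx":0,"ty":0,"tz":2,"ax":0,"ay":0,"az":0},{"jaw":0.4,"tx":0,"ty":0,"tz":6,"ax":0,"ay":0,"az":0},{"jaw":0.4,"tx":0,"ty":0,"tz":12,"ax":0,"ay":0,"az":0},{"jaw":0.4,"tx":0,"ty":0,"tz":15,"ax":0,"ay":0,"az":0},{"jaw":0.4,"tx":0,"ty":0,"tz":15,"ax":0,"ay":0,"az":0}]'
python3 - <<'E'
from rig import manip
from h import *
a=manip.get_image("scene");b=manip.get_image("side")
for d in(a,b):
    P=cloud(d);S=cv2.cvtColor(d["pixels"],cv2.COLOR_BGR2HSV)[...,1]
    q=P[(abs(P[...,0]-.48)<.035)&(abs(P[...,1]-.211)<.035)&(P[...,2]>.172)&(P[...,2]<.19)&(S<60)]
    print(len(q),np.median(q,0),cv2.minAreaRect((q[:,:2]*1000).astype(np.float32)))
im=np.hstack([cv2.resize(a["pixels"][60:230,270:400],(400,520)),cv2.resize(b["pixels"][70:240,200:330],(400,520))]);cv2.imwrite("pics/c7.png",im)
E
```

```text
clock: 21.48
position: [0.4829, 0.2111, 0.2896]
ee_rot: [0.003, 0.243, 0.97, 0.002]
contact_force: [-0.3, -0.1, 0.3]
width: 0.0598
gripper_force: 0.0
143 [0.4813119  0.20817659 0.17828614] ((480.3302917480469, 210.005615234375), (29.76715660095215, 31.694469451904297), 61.86552810668945)
152 [0.47747362 0.20724574 0.1761142 ] ((477.9118347167969, 208.7532958984375), (31.994457244873047, 29.23714256286621), 63.77928924560547)
```

View pics/c7.png

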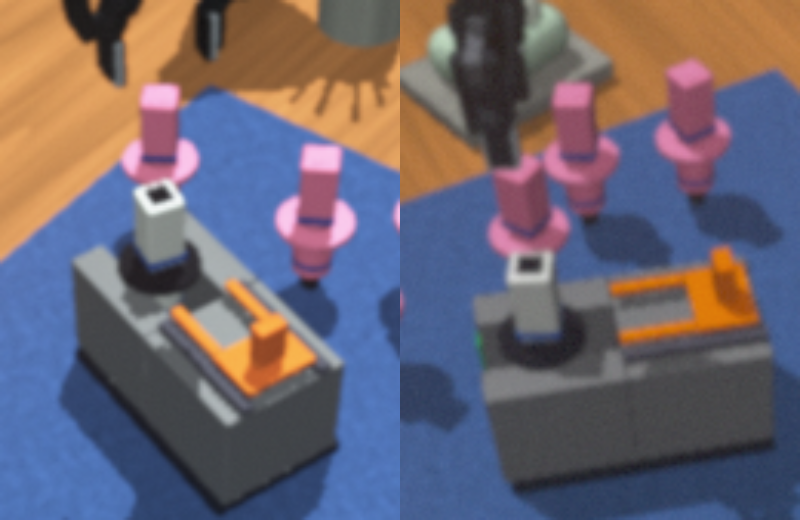

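The crops show the scanner hanging upright (left (160,230), right (535,310)) at the same top height as at the start. The lock is open and the gripper is clear, so I'm handing in.

```bash
python3 -c "
from rig import manip;print(manip.sign_off())"
```

```text
the job is handed in; nothing more can be done
None
```

I've handed the job in: the lock is open at its stop, the nose was held about 6.6 mm in (from the force) on the window for 2.5 s, and the scanner is hanging upright in the dock again; the board did not shift, but I did not re-measure the seal, figure and chisel, and the hand-in returned no verdict.

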